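# Lift the amber filter window with the plate lifter onto the lamp stand

## Task

Pick up the red-handled lifter, slide its blade under the amber window in the black rack, lift the window well clear of the rack, and set it flat and centred on the rails of the white lamp stand. Draw the blade out and leave the lifter standing upright on the bench, let go of. Keep the window level, and never touch it with the fingers.

Things in the scene. Friction and masses are not known exactly. Their poses are not given: they have to be found in the camera images.
- lifter: Loose 160 g lifter: brass blade with red upright handle. Origin: underside, below the handle's middle; x towards the blade's tip, z up. Handle 24 x 24 mm, z = 4 to 95 mm; grip from above at about z = 70, best on its -x and +x faces. Blade 28 mm wide, 4 mm thick, underside z = 0, tip at x = +120; heel 50 x 50 mm, x = -35 to +15. Carry a window with its centre near x = +85.
- amber_window: Loose round filter window to be moved: disc 76 mm across, 8 mm thick, about 80 g, dark steel rim, amber (orange) face on top. Origin: centre of its underside, z up; its yaw means nothing. It lies in any one of the rack's three bays, within about 5 mm of the bay's centre; a green and a blue one of the same size lie in the others.
- rack: Fixed black rack. Origin: centre of underside, on the bench; x from its open front (robot side) to its back. Base 80 x 290 x 5 mm; three bays at y = -100, 0, +100 mm. In each, two rails along x (70 mm long, 16 wide, tops at z = 30) carry a window; the channel between them is 42 mm wide, open at both ends, free from z = 5 to 30. Slide the blade in along +x.
- stand: Fixed white-railed stand on a dark base, empty. Origin: centre of underside, on the bench; x from its open front (robot side) to its back. Base 90 x 90 x 5; two rails as in a rack bay (70 mm long along x, tops z = 30, channel 42 mm wide, free from z = 5 up) centred on the origin, where the window belongs. Lamp block 60 wide, 45 high behind, face at x = +45. Blade leaves along -x.
Things that resemble listed ones, but are neither listed nor needed, are in the scene too. Leave any blue, green or turquoise look-alike of the lifter alone.

How it is judged:
On the way:
1. the amber window is carried by the lifter alone, well clear of the rack (underside more than 40 mm above the bench, at least 10 mm above the rails) (height (world z) of amber_window above 0.04 m and contact force between amber_window and lifter above 0.2 N and contact force between amber_window and the fingers below 0.1 N), for 0.2 s.
At the end, for the whole second after the job is handed in: The amber window lies at rest flat on the rails of the white stand, its centre within 15 mm of the stand's centre, clear of the lifter; the lifter stands upright (within 6 degrees) and at rest on the bench, let go of (horizontal distance between amber_window and stand below 0.015 m and z of amber_window in the frame of stand between 0.027 and 0.033 m and angle between each of amber_window, lifter's own z axis and vertical below 0.1 rad and contact force between amber_window and stand above 0.2 N and contact force between amber_window and lifter below 0.05 N and linear speed of each of amber_window, lifter below 0.02 m/s and height (world z) of lifter below 0.004 m); the robot touches nothing.
It fails at once if the fingers touch the amber window (contact force between amber_window and the fingers above 0.3 N).
It fails at once if the amber window is tipped by more than 20 degrees (angle between amber_window's own z axis and vertical above 0.35 rad).
It also fails if it takes over 64 s, if anything falls off the work surface, if the arm or the gripper's body presses on something with over 40 N, if the wrist force passes 120 N, or if a joint passes its speed limit or range.

## Robot

A 7-joint arm with a two-finger parallel gripper is mounted at the origin on the work surface. World frame = base frame: x ahead of the robot, y to its left, z up, the work surface at z = 0. Lengths are in m, angles in rad, forces in N, time in s.
With the tool pointing down it reaches from about 0.4 to 0.85 m from the base axis. Payload 4.4 kg.
Tool frame: the origin (TCP) lies at the very end of the fingers, on their centre line; the grasp point (between the pads) lies behind it (env.grip_depth is the x of the grasp point in the tool frame, in m); x points along the fingers, y is the direction in which the jaws open and shut, and the axes are right-handed (so a half turn about x gives the same grasp; the last joint's range is limited). The gripper opens to 94 mm and grips with 3 to 60 N. Pads are 16 mm wide; open, the fingers measure 119 mm over their backs; the gripper's body (75 mm by 177 mm) begins 78 mm behind the grasp point.
Start: joints at [-1.356, 0.628, 0.038, 1.517, -0.027, 0.996, -0.02], TCP at [0.18, 0.625, 0.205] pointing down, gripper open.
Joint ranges: [-3.06, 3.06], [-0.37, 2.12], [-1.25, 1.32], [0.18, 2.47], [-1.1, 4.24], [0.23, 1.98], [-2.94, 2.94]. Speed limits (rad/s): [2.57, 2.57, 3.14, 3.14, 3.14, 3.14, 3.14].

## Interface

Orientations are given as a unit quaternion [x, y, z, w].
In Python, from workcell import env gives the robot as it stands. Calls block until the motion is done:
- env.move_to(position, orientation): joint-space move of the TCP to a pose.
- env.line_to(position, orientation=None, feed=0.15, contact_N=None): straight line of the TCP; orientation=None keeps the orientation; feed is the mean speed in m/s. With contact_N (N) it stops when the force on the tool has changed by that much, and returns True; else False.
- env.move_j(angles): joint-space move.
- env.command_gripper(opening, f_grip=None): opening from 0.0 (shut) to 1.0 (fully open); f_grip is the grip in N (None keeps the last); returns when the fingers have stopped.
- env.sleep(seconds).
- env.inverse_kinematics(position, orientation): joint angles nearest the present ones, or None.
- env.get_image(name): name is "side" or "top" or "wrist"; returns a dict with "color" (384x512x3 uint8, red, green, blue), "range_z" (384x512 float32, m along the optical axis (not along the pixel's ray), 0 where there is no reading), "fx", "fy", "cx", "cy" (pixels), "origin" and "orientation" of the camera in the world; the wrist camera has in their place "T_tool_cam" (4x4, takes a point from camera to tool coordinates, whose origin is the TCP and whose axes are the tool frame's). Camera axes: x right, y down, z forward; pixel columns grow to the right and rows downward; lengths in m; the calibration is good to about 2 mm. A picture is of the moment at which its call begins: read the wrist's pose just before it.
A pose or a line that the arm cannot do raises env.PlanningError and nothing moves.
- env.finish_job(): hands the job in, once; it reports no verdict.
Readings, each from a call of its own:
- env.current_t(): time.
- env.current_joint_pos(): joint angles.
- env.current_qvel(): joint speeds.
- env.current_joint_torque(): joint torques, N m.
- env.current_tcp_pos(): TCP position.
- env.current_orientation(): TCP orientation.
- env.current_force(): force on the tool from outside, world axes, zero at the start.
- env.current_wrist_torque(): the same for the moment, N m.
- env.current_width(): opening from 0.0 (shut) to 1.0 (fully open).
Only numpy, scipy, OpenCV 4.12 (cv2) and the standard library are available. Lean on these libraries where they do the work, as an engineer would, in place of code of your own. Each camera call takes 0.05 s, during which the arm holds its last target.

## Working session

There is one attempt and no reset: what is moved stays moved. The work goes in short steps, each a Python script; the robot and the scene stay as the last script left them, time stands still between calls to the robot, and variables do not carry over. Pictures are saved under pics/ and viewed, and the job is handed in when it is done.

```bash
mkdir -p pics; ls; python3 - <<'E'
from workcell import env
import cv2
print(env.current_t(), env.grip_depth, env.current_tcp_pos(), env.current_orientation())
for n in ("side","top","wrist"):
    im=env.get_image(n); cv2.imwrite(f"pics/{n}0.png",im["color"][:,:,::-1])
    print(n,{k:im[k] for k in im if k not in("color","range_z")})
    import numpy as np; np.savez(f"pics/{n}0.npz",**im)
E
```

```text
pics
0.0 -0.0188 [0.17989099 0.62393022 0.20456848] [ 0.09828065  0.70023295 -0.0995813   0.70007021]
side {'fx': 432.5676737310447, 'fy': 432.5676737310447, 'cx': 253.83373494909426, 'cy': 189.8800301183308, 'origin': array([ 0.08788656, -0.82886501,  0.68611533]), 'orientation': array([ 0.86445211, -0.14151178,  0.08336404, -0.47512882])}
top {'fx': 427.8235595735816, 'fy': 427.8235595735816, 'cx': 256.34868686110593, 'cy': 192.05291658025817, 'origin': array([0.2937186 , 0.07715576, 1.20207989]), 'orientation': array([ 0.70598149, -0.70517391,  0.04351473, -0.04925805])}
wrist {'fx': 341.07190915316784, 'fy': 341.07190915316784, 'cx': 253.64640233716355, 'cy': 186.3302089202012, 'T_tool_cam': array([[ 8.03698407e-04, -2.83884587e-01,  9.58858120e-01,
        -1.79132520e-01],
       [ 9.99999499e-01,  8.00678717e-04, -6.01129244e-04,
         4.64179291e-05],
       [-5.97085962e-04,  9.58858123e-01,  2.83885089e-01,
        -8.26691659e-02],
       [ 0.00000000e+00,  0.00000000e+00,  0.00000000e+00,
         1.00000000e+00]])}
```

View pics/top0.png

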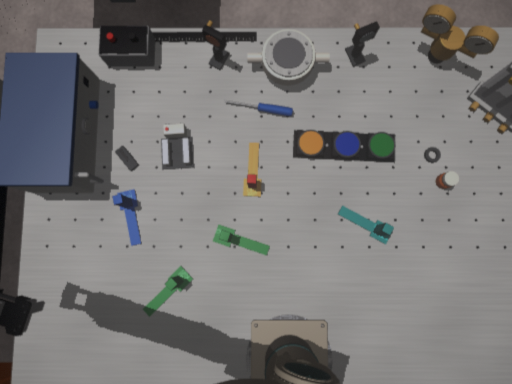

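View pics/side0.png

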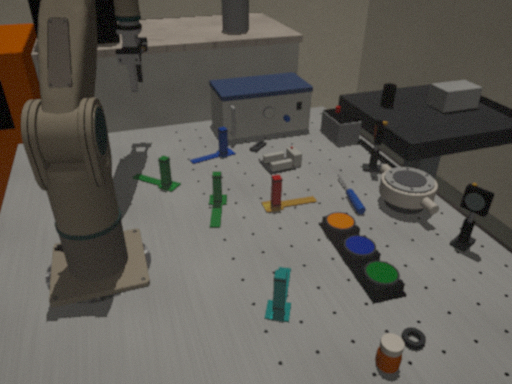

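Top view: the red-handled lifter is at about (252,180) with a brass blade pointing up (+x). The amber window is at (311,143) in the left bay of the black rack. The white-railed stand is at (177,150). Blue (125,200), green (225,237), green (180,280) and turquoise (382,230) lifters are decoys. I'll enlarge to confirm and measure.

```bash
cat > h.py <<'E'
import numpy as np, cv2
from scipy.spatial.transform import Rotation as R
def load(f): return dict(np.load(f))
def pose(im, tcp=None, q=None):
    if "T_tool_cam" in im:
        T=im["T_tool_cam"]; Rt=R.from_quat(q).as_matrix()
        return Rt@T[:3,:3], Rt@T[:3,3]+tcp
    return R.from_quat(im["orientation"]).as_matrix(), im["origin"]
def cast(im,uv,z,P):
    uv=np.atleast_2d(uv).astype(float)
    d=np.c_[(uv[:,0]-im["cx"])/im["fx"],(uv[:,1]-im["cy"])/im["fy"],np.ones(len(uv))]@P[0].T
    return P[1]+d*((z-P[1][2])/d[:,2])[:,None]
def cloud(im,P):
    z=im["range_z"];v,u=np.indices(z.shape)
    d=np.stack([(u-im["cx"])/im["fx"]*z,(v-im["cy"])/im["fy"]*z,z],-1)
    return d@P[0].T+P[1]
E
python3 - <<'E'
from h import *
im=load("pics/top0.npz");P=pose(im)
c=im["color"];cv2.imwrite("pics/crop0.png",cv2.resize(c[100:220,100:420,::-1],None,fx=2.5,fy=2.5,interpolation=cv2.INTER_CUBIC))
hsv=cv2.cvtColor(c,cv2.COLOR_RGB2HSV)
def m(box,lo,hi):
    k=cv2.inRange(hsv,lo,hi);mm=np.zeros_like(k);x0,y0,x1,y1=box;mm[y0:y1,x0:x1]=k[y0:y1,x0:x1];return mm
C=cloud(im,P)
for n,b,lo,hi,z in [("amber",(290,125,330,160),(5,120,80),(25,255,255),.038),("redtop",(240,165,265,195),(0,150,60),(6,255,255),.095),("blade",(235,140,270,200),(12,100,80),(30,255,255),.004),("blue",(330,130,360,160),(110,120,60),(130,255,255),.038),("green",(365,130,400,160),(50,120,40),(75,255,255),.038)]:
    k=m(b,lo,hi);v,u=np.nonzero(k);w=cast(im,np.c_[u,v],z,P)
    print(n,len(u),u.mean(),v.mean(),"mean",w.mean(0).round(4),"rect",cv2.minAreaRect(w[:,:2].astype(np.float32)),"depth z",np.median(C[v,u,2]).round(4))
E
```

```text
amber 435 310.69425287356324 142.19770114942528 mean [ 0.5876 -0.0643  0.038 ] rect ((0.58823561668396, -0.06382398307323456), (0.06414967775344849, 0.06277281045913696), 89.96697235107422) depth z 0.0386
redtop 61 251.60655737704917 178.40983606557376 mean [0.476  0.0988 0.095 ] rect ((0.4757506549358368, 0.1003560796380043), (0.018587512895464897, 0.02097451500594616), 0.0162649042904377) depth z 0.0947
blade 457 252.4507658643326 169.5120350109409 mean [0.5168 0.0982 0.004 ] rect ((0.5186933875083923, 0.0994621217250824), (0.15032519400119781, 0.04538851976394653), 0.03831905871629715) depth z 0.004
blue 419 347.00238663484487 143.52744630071598 mean [ 0.5838 -0.1652  0.038 ] rect ((0.5826562643051147, -0.16517286002635956), (0.0611417330801487, 0.06285037845373154), 88.7015151977539) depth z 0.0385
green 361 381.4016620498615 144.5152354570637 mean [ 0.5809 -0.2605  0.038 ] rect ((0.5810827016830444, -0.2607713043689728), (0.05862040817737579, 0.05663871392607689), 43.296714782714844) depth z 0.0384
```

View pics/crop0.png

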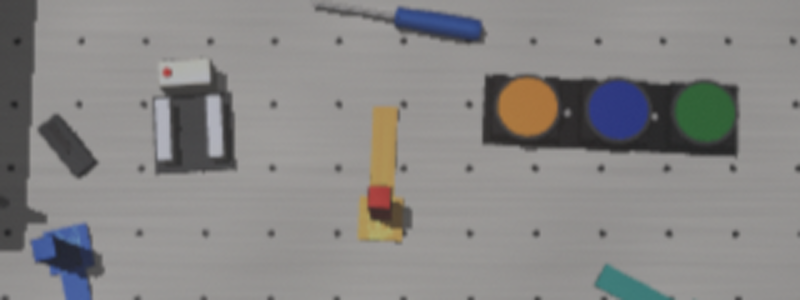

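The crop confirms it. Only the lifter at (252,180) has a brass blade with a red handle, and the amber disc lies in the leftmost (+y) bay. Next, closer wrist views for accuracy.

```bash
cat >> h.py <<'E'
def down(yaw,s=1):
    """tool x down, tool y along s*(cos yaw, sin yaw)"""
    x=np.array([0,0,-1.]);y=s*np.array([np.cos(yaw),np.sin(yaw),0]);return R.from_matrix(np.c_[x,y,np.cross(x,y)]).as_quat()
E
python3 - <<'E'
from h import *
from workcell import env
print(R.from_quat(env.current_orientation()).as_matrix().round(2))
for s in(1,-1):
    for p in [(.476,.099,.051),(.476,.099,.25),(.5,-.06,.1),(.48,.28,.1),(.40,.28,.06)]:
        q=env.inverse_kinematics(p,down(0,s)); print(s,p,None if q is None else np.round(q,2))
E
```

```text
[[-0.    0.28  0.96]
 [-0.    0.96 -0.28]
 [-1.   -0.   -0.  ]]
1 (0.476, 0.099, 0.051) [-0.43  0.67  0.25  2.1  -0.39  0.41  0.13]
1 (0.476, 0.099, 0.25) [-0.62  0.37  0.49  1.91 -0.22  0.91 -0.02]
1 (0.5, -0.06, 0.1) [-0.14  0.6   0.31  2.03 -0.33  0.56  0.39]
1 (0.48, 0.28, 0.1) [-0.76  0.65  0.29  1.89 -0.29  0.64 -0.3 ]
1 (0.4, 0.28, 0.06) [-0.83  0.65  0.23  2.09 -0.34  0.43 -0.33]
-1 (0.476, 0.099, 0.051) [ 0.    0.68 -0.39  2.09  0.56  0.47  2.33]
-1 (0.476, 0.099, 0.25) [-0.04  0.35 -0.31  1.9   0.13  0.91  2.74]
-1 (0.5, -0.06, 0.1) [ 0.35  0.61 -0.42  2.01  0.43  0.6   2.78]
-1 (0.48, 0.28, 0.1) [-0.29  0.67 -0.44  1.87  0.43  0.69  2.16]
-1 (0.4, 0.28, 0.06) [-0.41  0.66 -0.38  2.08  0.51  0.49  1.96]
```

```bash
python3 - <<'E'
from h import *
from workcell import env
for i,p in enumerate([(.54,.24,.22),(.54,0.02,.22)]):
    env.move_to(p,down(0)); env.sleep(.2)
    t=env.current_tcp_pos();q=env.current_orientation();im=env.get_image("wrist")
    np.savez(f"pics/w{i}.npz",tcp=t,q=q,**im);cv2.imwrite(f"pics/w{i}.png",im["color"][:,:,::-1]);print(t,env.current_t())
E
```

```text
[0.53961908 0.24095741 0.2198795 ] 2.3083
[0.54020121 0.02210087 0.21977592] 3.4417
```

View pics/w0.png

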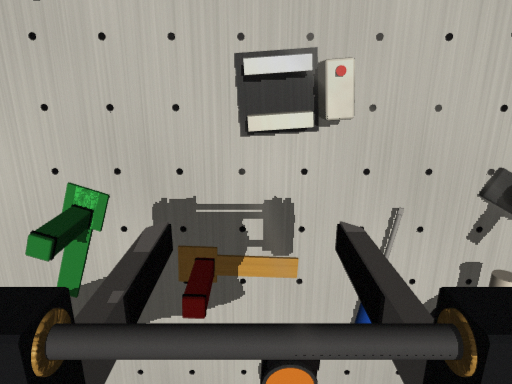

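View pics/w1.png

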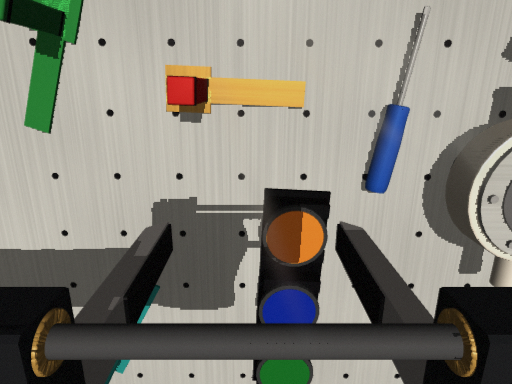

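w0 shows the stand's white rails at about (278,64) and (281,122), with the lamp at (340,88). w1 shows the lifter, with handle top at (182,90) and blade tip at (305,94). The amber window is at (296,237), in the rack end starting at (265,190).

```bash
python3 - <<'E'
from h import *
def reg(im,P,mask,z,n):
    k,l,s,c=cv2.connectedComponentsWithStats(mask)
    for i in range(1,k):
        if s[i,4]<60: continue
        v,u=np.nonzero(l==i);w=cast(im,np.c_[u,v],z,P)[:,:2].astype(np.float32)
        r=cv2.minAreaRect(w);print(n,s[i,4],c[i].round(1),"rect",np.round(r[0],4),np.round(r[1],4),round(r[2],2),"mean",w.mean(0).round(4))
def box(mask,x0,y0,x1,y1):
    o=np.zeros_like(mask);o[y0:y1,x0:x1]=mask[y0:y1,x0:x1];return o
a=load("pics/w0.npz");b=load("pics/w1.npz");t=load("pics/top0.npz")
Pa=pose(a,a["tcp"],a["q"]);Pb=pose(b,b["tcp"],b["q"]);Pt=pose(t)
H=lambda i:cv2.cvtColor(i["color"],cv2.COLOR_RGB2HSV)
ha,hb,ht=H(a),H(b),H(t)
# bits by depth+colour
Ca,Cb,Ct=cloud(a,Pa),cloud(b,Pb),cloud(t,Pt)
zin=lambda C,l,h:((C[...,2]>l)&(C[...,2]<h)).astype(np.uint8)*255
reg(a,Pa,box(zin(Ca,.022,.036),230,40,322,140),.03,"rails w0")
reg(a,Pa,box(zin(Ca,.038,.05),315,40,360,140),.045,"lamp w0")
reg(a,Pa,box(cv2.inRange(a["color"],(0,0,0),(75,75,75))|zin(Ca,.022,.036),225,40,322,140),.005,"standbase w0")
reg(t,Pt,box(zin(Ct,.022,.036),155,130,200,175),.03,"rails top")
br=cv2.inRange(hb,(12,90,60),(30,255,255))
reg(b,Pb,box(br,214,70,320,115),.004,"blade w1")
reg(b,Pb,box(br,155,60,320,120),.004,"lifter w1")
reg(b,Pb,box(cv2.inRange(hb,(0,150,60),(6,255,255))&zin(Cb,.085,.105),155,60,215,120),.095,"handle w1")
reg(b,Pb,box(cv2.inRange(hb,(3,120,60),(25,255,255)),255,205,330,270),.038,"amber w1")
reg(b,Pb,box(zin(Cb,.034,.042),255,200,335,275),.038,"amberdisc w1")
reg(b,Pb,box(cv2.inRange(b["color"],(0,0,0),(60,60,60)),255,185,335,215),.005,"rackend w1")
reg(t,Pt,box(cv2.inRange(ht,(0,0,0),(180,255,75))|zin(Ct,.015,.05),288,125,400,165),.005,"rack top")
reg(t,Pt,box(zin(Ct,.033,.042),288,125,400,165),.038,"discs top")
# blade edges in w1
for uu in range(215,300,14):
    vv=np.nonzero(br[70:115,uu])[0]+70
    w=cast(b,[(uu,vv.min()-.5),(uu,vv.max()+.5)],.004,Pb);print(uu,vv.min(),vv.max(),w[:,:2].round(4).tolist())
E
```

```text
rails w0 1150 [277.4  64.1] rect [0.5636 0.3445] [0.0693 0.0162] 4.11 mean [0.5638 0.3445]
rails w0 1028 [279.8 121.1] rect [0.5676 0.2871] [0.0692 0.0167] 4.06 mean [0.5677 0.2871]
lamp w0 1874 [338.8  88.5] rect [0.6247 0.3199] [0.0304 0.0595] 4.6 mean [0.6247 0.3207]
standbase w0 6385 [277.2  92.8] rect [0.5677 0.3153] [0.094 0.09 ] 3.35 mean [0.566  0.3153]
rails top 150 [185.8 150.9] rect [0.5659 0.2842] [0.0717 0.0168] 1.38 mean [0.5648 0.2848]
rails top 158 [165.2 151.8] rect [0.5617 0.3431] [0.0692 0.0169] 1.65 mean [0.5623 0.3426]
blade w1 2380 [258.9  92. ] rect [0.5462 0.0976] [0.0283 0.1009] 87.73 mean [0.546  0.0977]
lifter w1 3446 [238.   90.4] rect [0.5193 0.0985] [0.0502 0.1549] 87.68 mean [0.5228 0.0993]
handle w1 777 [180.6  90. ] rect [0.4775 0.1006] [0.0236 0.0233] 86.74 mean [0.4775 0.1008]
amber w1 2403 [294.7 236.7] rect [ 0.5881 -0.0636] [0.0661 0.0655] 0.24 mean [ 0.5882 -0.0627]
amberdisc w1 3120 [294.2 235.9] rect [ 0.5876 -0.062 ] [0.0742 0.0767] 0.63 mean [ 0.5876 -0.0617]
rackend w1 1531 [295.9 201.3] rect [ 0.5933 -0.0304] [0.0799 0.0335] 0.24 mean [ 0.5923 -0.0307]
rack top 2812 [344.2 145.6] rect [ 0.5865 -0.1633] [0.291  0.0854] 88.26 mean [ 0.586  -0.1637]
discs top 548 [310.6 142.7] rect [ 0.5854 -0.0638] [0.0752 0.0741] 89.97 mean [ 0.5861 -0.0642]
discs top 545 [346.7 144.2] rect [ 0.5821 -0.1643] [0.0738 0.075 ] 75.13 mean [ 0.5818 -0.1644]
discs top 552 [381.4 145. ] rect [ 0.5796 -0.2608] [0.0748 0.0743] 88.14 mean [ 0.5796 -0.2606]
215 78 103 [[0.4975, 0.113], [0.4967, 0.0851]]
229 78 103 [[0.5129, 0.1131], [0.5124, 0.0852]]
243 79 104 [[0.5284, 0.1121], [0.5282, 0.0841]]
257 79 105 [[0.5438, 0.1121], [0.544, 0.0831]]
271 80 105 [[0.5593, 0.1112], [0.5598, 0.0832]]
285 81 106 [[0.5748, 0.1102], [0.5756, 0.0821]]
299 81 107 [[0.5903, 0.1102], [0.5915, 0.0811]]
```

```bash
python3 - <<'E'
from h import *
from workcell import env
env.move_to((.56,-.2,.2),down(0)); env.sleep(.2)
t=env.current_tcp_pos();q=env.current_orientation();im=env.get_image("wrist")
np.savez(f"pics/w2.npz",tcp=t,q=q,**im);print(t,env.current_t())
cv2.imwrite("pics/w2.png",cv2.resize(im["color"][0:256,150:406,::-1],None,fx=2.3,fy=2.3,interpolation=cv2.INTER_CUBIC))
E
```

```text
[ 0.56065525 -0.19763242  0.20013259] 4.5833
```

View pics/w2.png

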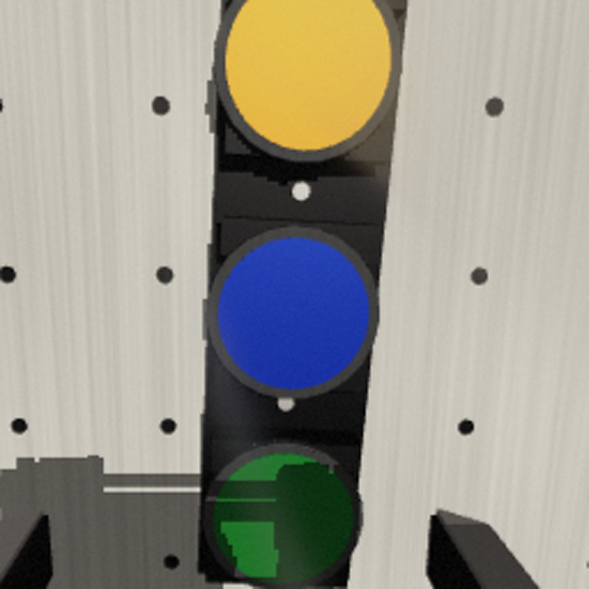

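The amber disc is at crop (308,65). The two white rivets on the rack's midline, at (301,190) and (286,404), give the rack centre and yaw.

```bash
python3 - <<'E'
from h import *
a=load("pics/w2.npz");P=pose(a,a["tcp"],a["q"])
c=a["color"]
for (u,v) in [(281,82.5),(274.5,175.5)]:
    s=c[int(v)-8:int(v)+9,int(u)-8:int(u)+9].min(2).astype(float);s=np.where(s>110,s,0);yy,xx=np.indices(s.shape)
    uu=int(u)-8+(s*xx).sum()/s.sum();vv=int(v)-8+(s*yy).sum()/s.sum();print(uu,vv,cast(a,[uu,vv],.006,P).round(4))
# base edges: dark runs in rows
for v in [5,70,82,95,110,165,180,190]:
    d=np.nonzero(c[v,200:350].max(1)<105)[0]+200
    w=cast(a,[(d.min()-.5,v),(d.max()+.5,v)],.005,P);print(v,d.min(),d.max(),w[:,:2].round(4).tolist(),w.mean(0)[:2].round(4))
h=cv2.cvtColor(c,cv2.COLOR_RGB2HSV)
for n,lo,hi in[("amber",(10,120,60),(30,255,255)),("blue",(105,120,40),(130,255,255))]:
    m=cv2.inRange(h,lo,hi);m[:,:220]=0;m[:,340:]=0;m[200:]=0
    k=max(cv2.findContours(m,0,cv2.CHAIN_APPROX_NONE)[0],key=len)[:,0]
    w=cast(a,k,.038,P)[:,:2].astype(np.float32);w=w[k[:,1]>1];print(n,cv2.fitEllipse(w))
C=cloud(a,P);print(np.median(C[20:50,270:300,2]))
E
```

```text
280.4468131627856 82.56193287416639 [[ 0.5888 -0.1118  0.006 ]]
273.7799865981684 175.13133794951978 [[ 0.5839 -0.212   0.006 ]]
5 246 325 [[0.5524, -0.0386], [0.6315, -0.0383]] [ 0.5919 -0.0384]
70 243 319 [[0.5491, -0.0995], [0.6291, -0.0992]] [ 0.5891 -0.0993]
82 243 318 [[0.549, -0.1114], [0.6288, -0.1111]] [ 0.5889 -0.1113]
95 242 317 [[0.5479, -0.1246], [0.6285, -0.1243]] [ 0.5882 -0.1245]
110 241 315 [[0.5467, -0.1402], [0.6272, -0.1399]] [ 0.587 -0.14 ]
165 239 309 [[0.544, -0.2007], [0.6238, -0.2003]] [ 0.5839 -0.2005]
180 238 308 [[0.5427, -0.2181], [0.6236, -0.2178]] [ 0.5832 -0.218 ]
190 238 307 [[0.5426, -0.2301], [0.623, -0.2297]] [ 0.5828 -0.2299]
amber ((0.5878090262413025, -0.06318369507789612), (0.06517598032951355, 0.06545822322368622), 142.62359619140625)
blue ((0.584456205368042, -0.16392825543880463), (0.06512600928544998, 0.06550475209951401), 28.49251365661621)
0.03832394072174314
```

```bash
cat >> h.py <<'E'
LY=-.040; L=np.array([.4770,.1003])
RY=-.048; BAY=np.array([.5913,-.0620]); AM=np.array([.5878,-.0632])
SY=.070; ST=np.array([.5655,.3155])
d=lambda y:np.array([np.cos(y),np.sin(y)])
ENG=np.array([.5878,-.0627])-.085*d(RY)   # lifter origin when under window
PRE=ENG-.090*d(RY)
SET=ST-.085*d(SY); OUT=SET-.095*d(SY)
p3=lambda xy,h:np.array([xy[0],xy[1],.0512+h])
E
python3 - <<'E'
from h import *
from workcell import env
for n,p,y in [("L",p3(L,0),LY),("PRE",p3(PRE,.013),RY),("ENG",p3(ENG,.1),RY),("SET",p3(SET,.1),SY),("OUT",p3(OUT,0),SY)]:
    q=env.inverse_kinematics(p,down(y));print(n,p.round(4),None if q is None else np.round(q,2))
env.move_to(p3(L,.09),down(LY)); env.line_to(p3(L,0),feed=.12)
env.sleep(.1); print(env.current_tcp_pos(),env.current_force())
env.command_gripper(0.1,40); env.sleep(.2)
print(env.current_width()*94,env.current_tcp_pos(),env.current_force(),env.current_t())
env.line_to(p3(L,.09),down(RY),feed=.1); env.sleep(.2)
print(env.current_width()*94,env.current_force(),env.current_wrist_torque(),env.current_t())
im=env.get_image("side");np.savez("pics/s1.npz",**im);cv2.imwrite("pics/s1.png",cv2.resize(im["color"][100:292,128:384,::-1],None,fx=3,fy=3))
t=env.current_tcp_pos();q=env.current_orientation();im=env.get_image("wrist");np.savez("pics/w3.npz",tcp=t,q=q,**im);cv2.imwrite("pics/w3.png",im["color"][:,:,::-1])
E
```

```text
L [0.477  0.1003 0.0512] [-0.46  0.68  0.29  2.1  -0.45  0.42  0.14]
PRE [ 0.413  -0.0543  0.0642] [-0.11  0.59  0.25  2.27 -0.45  0.32  0.48]
ENG [ 0.5029 -0.0586  0.1512] [-0.22  0.53  0.41  1.98 -0.32  0.69  0.34]
SET [0.4807 0.3096 0.1512] [-0.87  0.61  0.4   1.81 -0.32  0.79 -0.24]
OUT [0.3859 0.3029 0.0512] [-0.94  0.68  0.32  2.09 -0.49  0.44 -0.17]
[0.47764669 0.10033339 0.05189464] [ 0.01265841 -0.06828074 -0.55727418]
23.645483417207014 [0.47695937 0.10028118 0.0511859 ] [-0.64236281  0.15503916  0.66076832] 8.0667
23.589870356346015 [ 0.02828974 -0.47722523 -1.85677621] [-0.07661731  0.03533627  0.03997029] 9.3167
```

View pics/s1.png

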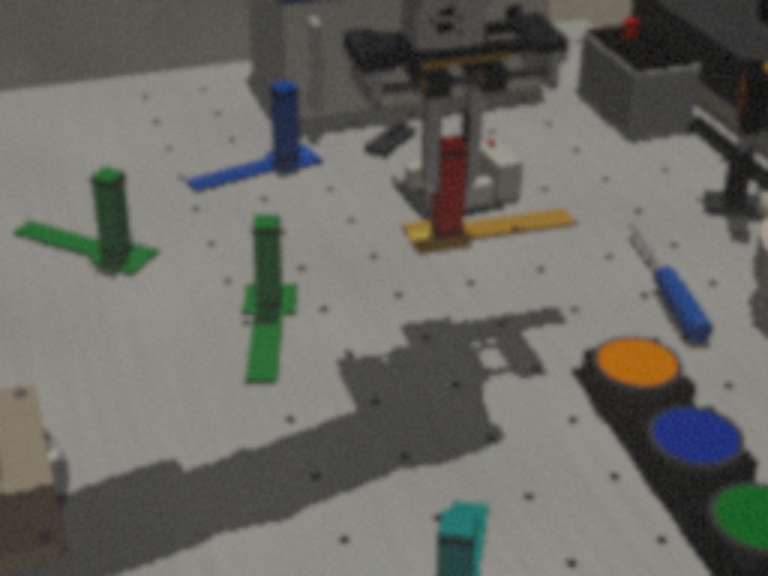

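View pics/w3.png

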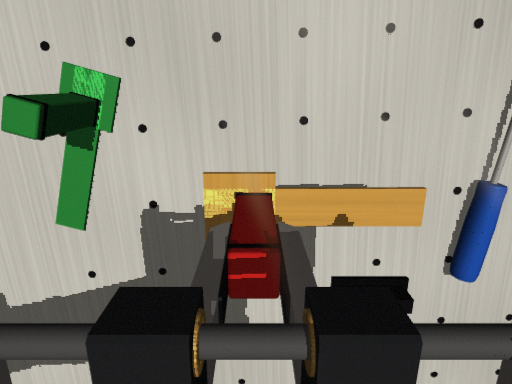

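s1 and w3 show the lifter held and hanging level, with the blade in w3 running from (275,187) to (425,226). I'll check the blade pose in the tool frame.

```bash
python3 - <<'E'
from h import *
b=load("pics/w3.npz");P=pose(b,b["tcp"],b["q"])
h=cv2.cvtColor(b["color"],cv2.COLOR_RGB2HSV);m=cv2.inRange(h,(12,90,50),(30,255,255));m[:180]=0;m[240:]=0;m[:,:320]=0;m[:,440:]=0
v,u=np.nonzero(m);C=cloud(b,P)[v,u];Rt=R.from_quat(b["q"]).as_matrix()
T=(C-b["tcp"])@Rt
i=T[:,1]>.06
print("z slope",np.polyfit(T[:,1],-T[:,0],1), "tip y",np.percentile(T[:,1],99.5))
for lo in(.05,.07,.09,.11):
    s=T[(T[:,1]>lo)&(T[:,1]<lo+.01)];print(lo,s[:,2].min().round(4),s[:,2].max().round(4),s[:,0].mean().round(4))
print(b["tcp"])
E
```

```text
z slope [-0.17952577 -0.0315318 ] tip y 0.11989980788306104
0.05 -0.0147 0.0138 0.0473
0.07 -0.0146 0.0135 0.0473
0.09 -0.0145 0.0133 0.0473
0.11 -0.0145 0.0137 0.0474
[0.47673047 0.1001827  0.14076853]
```

The blade is level and aligned to under 1 mm. Next: insert and lift.

```bash
python3 - <<'E'
from h import *
from workcell import env
env.line_to(p3(PRE,.09),down(RY),feed=.12)
env.line_to(p3(PRE,.013),feed=.1); env.sleep(.1)
print(env.current_tcp_pos(),p3(PRE,.013))
r=env.line_to(p3(ENG,.013),feed=.05,contact_N=4)
env.sleep(.2);print("contact",r,env.current_tcp_pos(),p3(ENG,.013),env.current_force(),env.current_t())
im=env.get_image("side");cv2.imwrite("pics/s2.png",cv2.resize(im["color"][180:330,250:450,::-1],None,fx=4,fy=4))
im=env.get_image("top");cv2.imwrite("pics/t2.png",cv2.resize(im["color"][100:220,220:420,::-1],None,fx=4,fy=4))
E
```

```text
[ 0.41353158 -0.05434425  0.06471692] [ 0.41300156 -0.05430323  0.0642    ]
contact False [ 0.50277946 -0.05865133  0.06421808] [ 0.5028979  -0.05862157  0.0642    ] [ 0.24504004  0.40430601 -0.92633161] 14.125
```

View pics/s2.png

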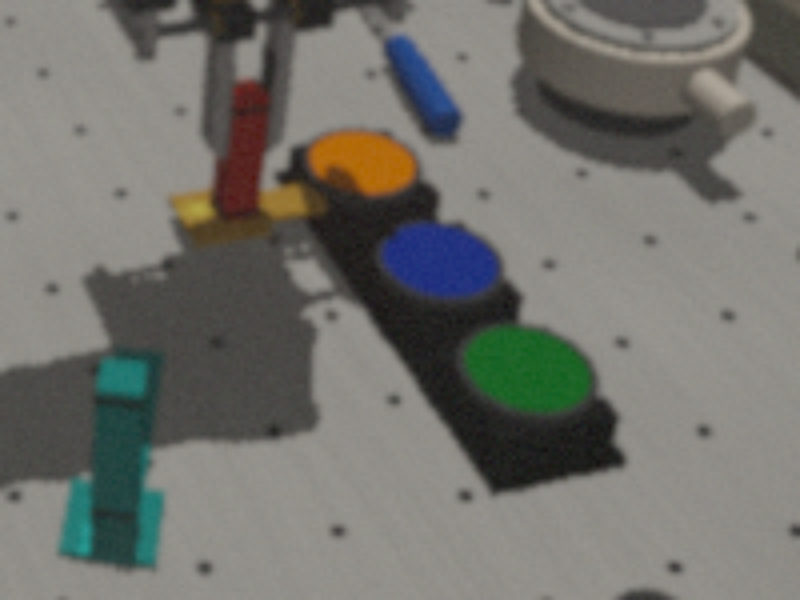

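View pics/t2.png

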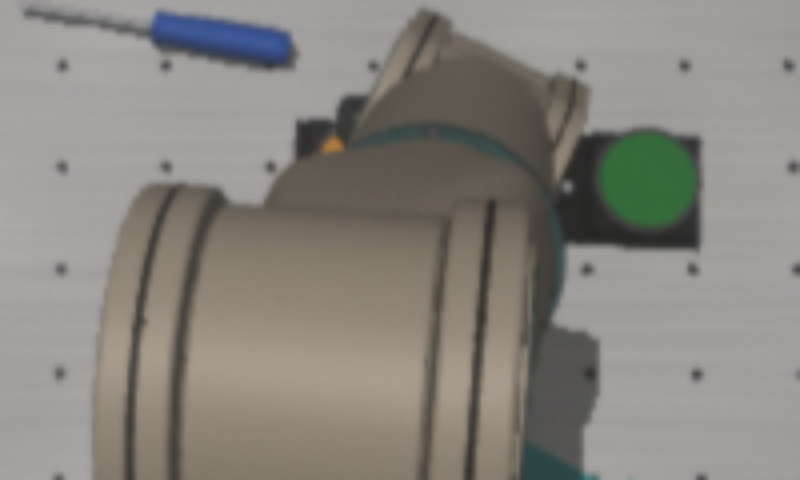

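In s2 the blade enters under the amber window, at about (320,195), with no contact force. Now I'll lift.

```bash
python3 - <<'E'
from h import *
from workcell import env
env.line_to(p3(ENG,.035),feed=.025)
env.sleep(.1);print(env.current_force())
env.line_to(p3(ENG,.085),feed=.06); env.sleep(.3)
print(env.current_tcp_pos(),p3(ENG,.085),env.current_force(),env.current_wrist_torque(),env.current_t())
im=env.get_image("side");cv2.imwrite("pics/s3.png",cv2.resize(im["color"][150:330,230:470,::-1],None,fx=3,fy=3))
t=env.current_tcp_pos();q=env.current_orientation();im=env.get_image("wrist");np.savez("pics/w4.npz",tcp=t,q=q,**im);cv2.imwrite("pics/w4.png",im["color"][:,:,::-1])
E
```

```text
[ 0.19306382  1.04836839 -2.720162  ]
[ 0.50274121 -0.05863829  0.13595141] [ 0.5028979  -0.05862157  0.1362    ] [ 0.64170838  0.03367669 -2.53075669] [-0.02568355  0.18326191 -0.01068088] 16.6417
```

View pics/s3.png

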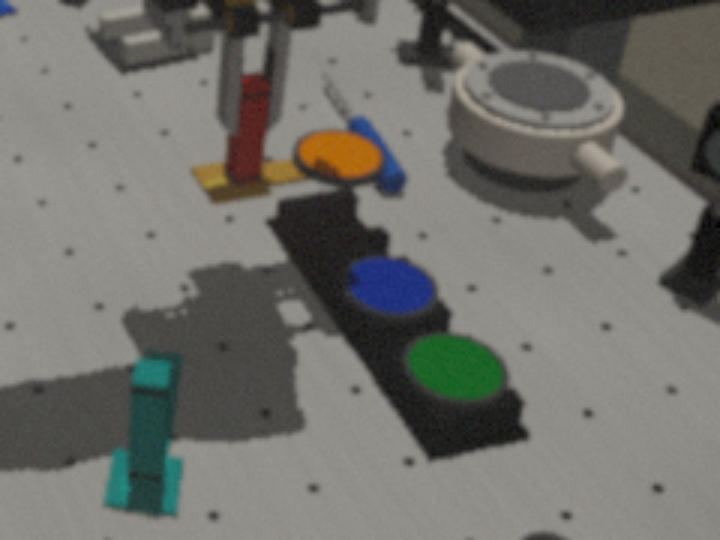

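View pics/w4.png

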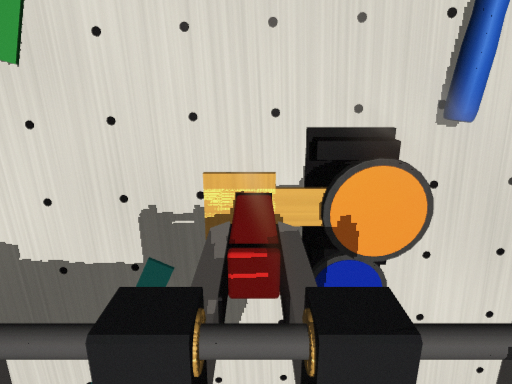

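The window is carried level on the blade alone, at (378,210) in w4. I'll measure its offset in the tool frame and transfer it to above the stand.

```bash
cat >> h.py <<'E'
def disc(im):
    P=pose(im,im["tcp"],im["q"]);h=cv2.cvtColor(im["color"],cv2.COLOR_RGB2HSV)
    C=cloud(im,P);Rt=R.from_quat(im["q"]).as_matrix();T=(C-im["tcp"])@Rt
    m=(np.abs(T[...,0]-.0393)<.004)&(T[...,1]>.035)&(T[...,1]<.14)&(np.abs(T[...,2])<.06)
    A=T[m];pl=np.linalg.lstsq(np.c_[A[:,1:],np.ones(len(A))],A[:,0],rcond=None)[0]
    k=max(cv2.findContours(m.astype(np.uint8),0,cv2.CHAIN_APPROX_NONE)[0],key=len)[:,0]
    w=cast(im,k,im["tcp"][2]-.0393,P);t=((w-im["tcp"])@Rt)[:,1:].astype(np.float32)
    return cv2.fitEllipse(t),pl
E
python3 - <<'E'
from h import *
from workcell import env
print(disc(load("pics/w4.npz")))
a=p3(ENG,.085)
env.line_to(p3(SET,.085),down(SY),feed=.1); env.sleep(.3)
t=env.current_tcp_pos();q=env.current_orientation();im=env.get_image("wrist");np.savez("pics/w5.npz",tcp=t,q=q,**im);cv2.imwrite("pics/w5.png",im["color"][:,:,::-1])
print(t,p3(SET,.085),env.current_force(),env.current_t());print(disc(load("pics/w5.npz")))
im=env.get_image("side");cv2.imwrite("pics/s4.png",cv2.resize(im["color"][90:240,200:400,::-1],None,fx=4,fy=4))
E
```

```text
(((0.08452669531106949, -0.00022927764803171158), (0.07457859814167023, 0.07600707560777664), 134.68736267089844), array([-0.00263337, -0.00344077,  0.03921087]))
[0.48072129 0.30951152 0.13621385] [0.48070816 0.30955486 0.1362    ] [-0.56674076 -0.03953427 -3.00233724] 20.9333
(((0.08449266850948334, -0.00017262855544686317), (0.07452525943517685, 0.07609237730503082), 136.48411560058594), array([-0.00243544, -0.00416948,  0.03923494]))
```

View pics/w5.png

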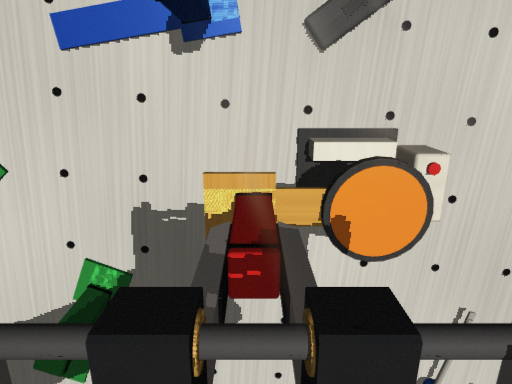

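View pics/s4.png

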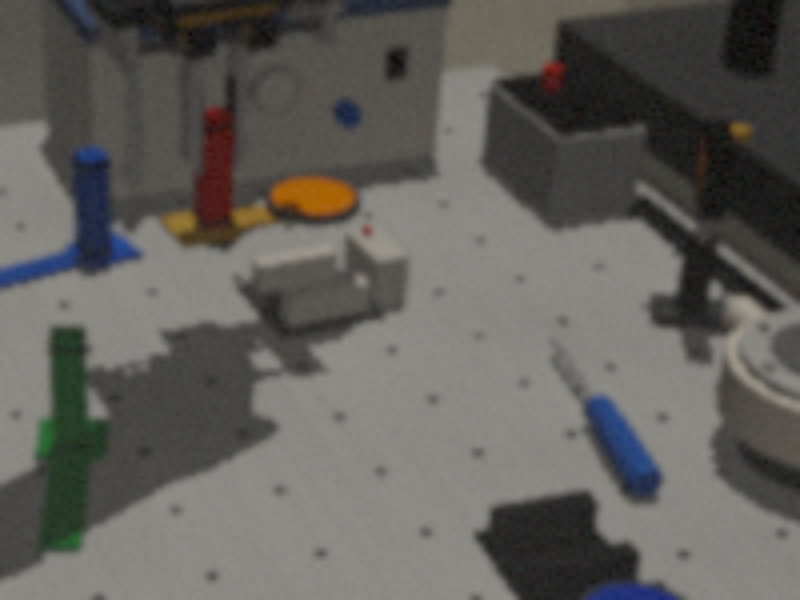

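w5 and s4 show the window level above the stand, with its left rail visible at (355,150) in w5. I'll check that rail in the tool frame, then lower.

```bash
python3 - <<'E'
from h import *
from workcell import env
b=load("pics/w5.npz");P=pose(b,b["tcp"],b["q"]);C=cloud(b,P);m=(abs(C[...,2]-.03)<.004).astype(np.uint8);m[:130]=0;m[175:]=0;m[:,:300]=0;m[:,402:]=0
v,u=np.nonzero(m);w=(cast(b,np.c_[u,v],.03,P)-b["tcp"])@R.from_quat(b["q"]).as_matrix()
print("rail y",w[:,1].min(),w[:,1].max(),"outer z",w[:,2].min(),len(u))
for c in(315,340,365,385):
    vv=v[u==c]; print(c,((cast(b,[(c,vv.min()-.5)],.03,P)-b["tcp"])@R.from_quat(b["q"]).as_matrix()).round(4))
E
```

```text
rail y 0.04987979104402404 0.12051083689701245 outer z -0.03800719110623258 1482
315 [[ 0.1062  0.0518 -0.0384]]
340 [[ 0.1062  0.0728 -0.0384]]
365 [[ 0.1062  0.0938 -0.0376]]
385 [[ 0.1062  0.1106 -0.0376]]
```

The rail agrees with the plan to about 1 mm. Lowering, then withdrawing.

```bash
python3 - <<'E'
from h import *
from workcell import env
env.line_to(p3(SET,.034),feed=.06)
env.line_to(p3(SET,.014),feed=.025); env.sleep(.2)
print(env.current_force(),env.current_tcp_pos(),p3(SET,.014))
r=env.line_to(p3(OUT,.014),feed=.06,contact_N=5); env.sleep(.2)
print(r,env.current_force(),env.current_tcp_pos(),p3(OUT,.014),env.current_t())
im=env.get_image("side");cv2.imwrite("pics/s5.png",cv2.resize(im["color"][90:240,180:380,::-1],None,fx=4,fy=4))
t=env.current_tcp_pos();q=env.current_orientation();im=env.get_image("wrist");np.savez("pics/w6.npz",tcp=t,q=q,**im);cv2.imwrite("pics/w6.png",im["color"][:,:,::-1])
E
```

```text
[-0.02291143 -0.36164015 -2.31843865] [0.48081034 0.30963775 0.06537177] [0.48070816 0.30955486 0.0652    ]
False [ 0.46743165  0.51425666 -1.5569458 ] [0.38615502 0.30287175 0.06517987] [0.38594082 0.30291029 0.0652    ] 25.0667
```

View pics/s5.png

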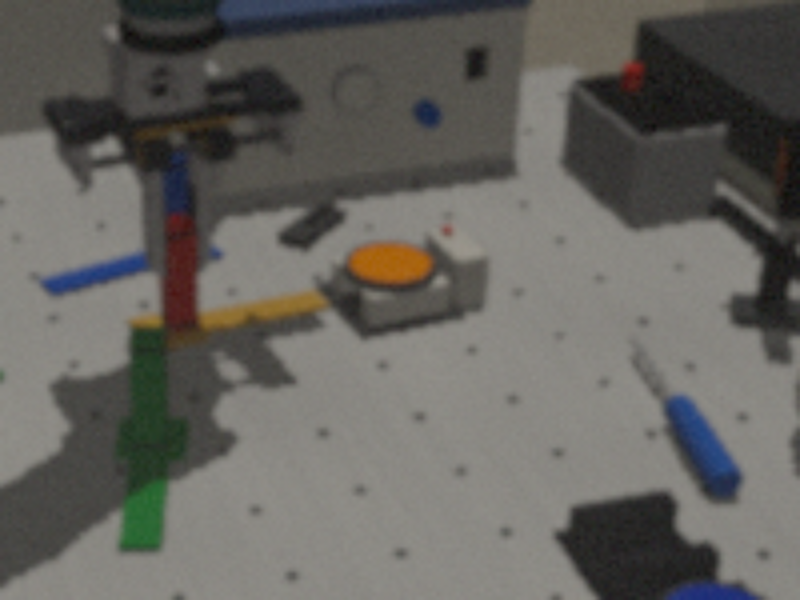

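View pics/w6.png

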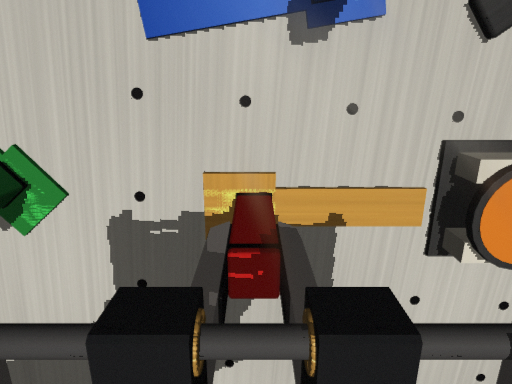

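The window is on the stand and the blade tip (425,206) is clear of the base edge (432). I'll set the lifter down and let go.

```bash
python3 - <<'E'
from h import *
from workcell import env
env.line_to(p3(OUT,.003),feed=.04)
r=env.line_to(p3(OUT,-.0015),feed=.01,contact_N=2)
print(r,env.current_tcp_pos()[2]-.0512,env.current_force())
env.command_gripper(.55); env.sleep(.2)
env.line_to(p3(OUT,.12),feed=.12)
env.move_to((.5,.2,.26),down(0)); env.sleep(.3)
t=env.current_tcp_pos();q=env.current_orientation();im=env.get_image("wrist");np.savez("pics/w7.npz",tcp=t,q=q,**im);cv2.imwrite("pics/w7.png",im["color"][:,:,::-1])
b=load("pics/w7.npz");P=pose(b,b["tcp"],b["q"]);C=cloud(b,P);c=b["color"];h=cv2.cvtColor(c,cv2.COLOR_RGB2HSV)
m=(abs(C[...,2]-.038)<.004)&(np.hypot(C[...,0]-ST[0],C[...,1]-ST[1])<.06)
k=max(cv2.findContours(m.astype(np.uint8),0,cv2.CHAIN_APPROX_NONE)[0],key=len)[:,0]
print("window",cv2.fitEllipse(cast(b,k,.038,P)[:,:2].astype(np.float32)),"stand",ST,"z",np.median(C[m][:,2]),"plane",np.linalg.lstsq(np.c_[C[m][:,:2],np.ones(m.sum())],C[m][:,2],rcond=None)[0])
m=cv2.inRange(h,(12,90,50),(30,255,255))>0;m&=(np.hypot(C[...,0]-OUT[0],C[...,1]-OUT[1])<.13)&(C[...,2]<.015)
print("blade z",np.percentile(C[m][:,2],[5,50,95]))
im=env.get_image("side");cv2.imwrite("pics/s6.png",cv2.resize(im["color"][90:240,160:360,::-1],None,fx=4,fy=4));print(env.current_t())
E
```

```text
True -2.4302365549802585e-05 [0.63818112 0.0993197  4.84934143]
window ((0.5654335021972656, 0.31498804688453674), (0.07440032064914703, 0.07450134307146072), 130.64431762695312) stand [0.5655 0.3155] z 0.038213140124807615 plane [7.37884462e-05 5.97336065e-04 3.79628518e-02]
blade z [0.00242092 0.00394157 0.00537669]
29.0917
```

View pics/w7.png

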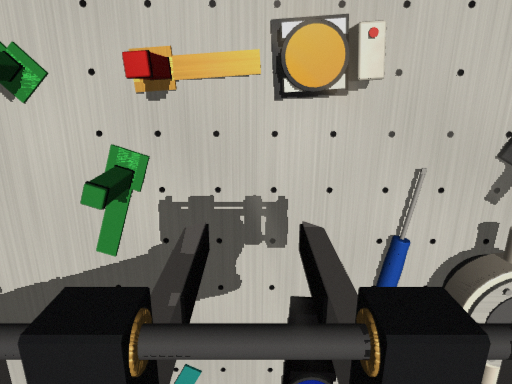

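View pics/s6.png

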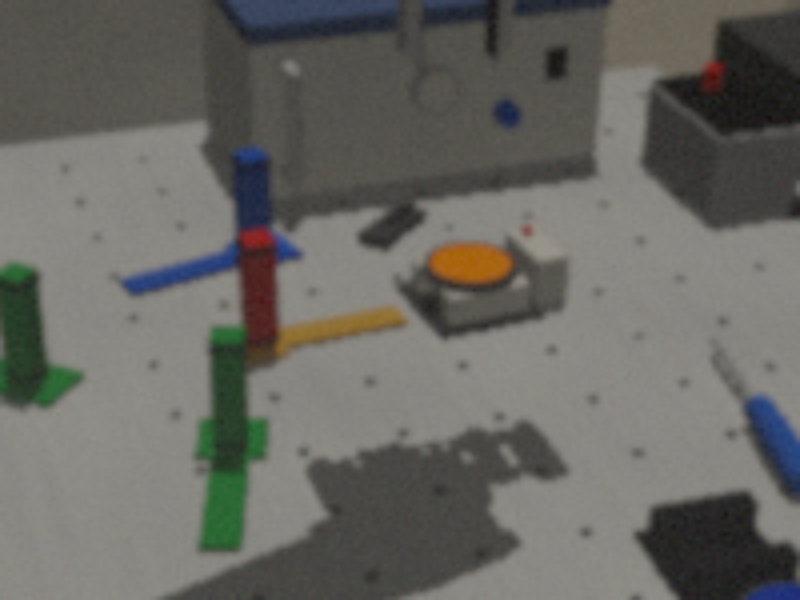

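The window lies flat and centred at (315,55) in w7. The lifter stands upright at (145,65) and the gripper is well away. Handing in.

```bash
python3 -c "
from workcell import env
env.finish_job();print(env.current_t())"
```

```text
the job is handed in; nothing more can be done
the job is handed in; nothing more can be done
```

The amber window is on the white lamp stand and the lifter stands upright on the bench. I handed the job in at about 29 s of the 64 s allowed; it reports no verdict.

I gripped the red-handled lifter and slid its blade under the window with no contact stop. I raised the window to about 89 mm, well clear of the rack, and carried it level to the stand. After lowering it onto the rails I drew the blade out, set the lifter down and let go.

- **Window:** its centre was within about 1 mm of the stand's measured centre. It was flat to under 0.1°, with its top at z ≈ 38 mm, so it is on the rails.
- **Lifter:** the blade read z ≈ 4 mm, so it is flat on the bench. Its tip was about 15 mm short of the stand's base. I judged the handle upright from the pictures and did not measure its angle.
- **Fingers:** they stayed on the handle, and no image showed them near the window.

No check failed. The only disagreement was between cameras: the fixed top camera put the stand, and separately the window, about 2–3 mm from where the wrist camera did. I used the wrist values, which the last pictures bore out.

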